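# Fill the gaps in the glaze crate

### The job

In the pottery classroom, put the two loose blue-lidded glaze jars into the two empty cells of the green-covered glaze crate, one in each, standing upright on the floor of the cell, and let go. Lower each jar in; do not drop it. The loose jars with red and yellow lids do not belong in this crate.

Things in the scene. Friction and masses are not known exactly. Their poses are not given: they have to be found in the camera images.
- blue_jar_1: A loose blue-lidded glaze jar, outside the crate at the start: straight upright cylinder, diameter 48 mm, height 120 mm, about 0.25 kg, paper label, blue lid on the top 26 mm. Grip it anywhere on its side, lid included. Origin at the centre of its underside, z up along its axis.
- blue_jar_2: The other loose blue-lidded jar, the same in all. Same-sized jars with a red and a yellow lid stand among the two blue ones; they are not wanted.
- free_cell_1: An empty cell of the fixed wooden crate: origin at the centre of its floor (a round white pad), 8 mm above the table; z up, x and y along the crate's sides. Crate: 190 mm (x) by 274 mm (y), 60 mm high, under a green cover board (5 mm overhang) with six square openings, 2 along x, 3 along y, at 84 mm pitch. Each opening is 70 mm square, straight down to the floor.
- free_cell_2: The other empty cell, alike. The other four cells hold blue-lidded jars like the loose ones, upright and centred, lids 128 mm above the table. Which cells are empty differs from start to start.
Things that resemble listed ones, but are neither listed nor needed, are in the scene too. What is shaped like the blue_jar_2 but turquoise is not meant.

How it is judged:
At the end, for the whole second after the job is handed in: One of the two blue-lidded jars stands in each of the two cells that were empty (either way round): its foot within 20 mm of the cell's centre and within 6 mm of the height of the cell's floor, leaning less than 10 degrees, at rest (under 0.03 m/s) (((horizontal distance between blue_jar_1 and free_cell_1 below 0.02 m and z of blue_jar_1 in the frame of free_cell_1 between -0.006 and 0.006 m and horizontal distance between blue_jar_2 and free_cell_2 below 0.02 m and z of blue_jar_2 in the frame of free_cell_2 between -0.006 and 0.006 m) or (horizontal distance between blue_jar_1 and free_cell_2 below 0.02 m and z of blue_jar_1 in the frame of free_cell_2 between -0.006 and 0.006 m and horizontal distance between blue_jar_2 and free_cell_1 below 0.02 m and z of blue_jar_2 in the frame of free_cell_1 between -0.006 and 0.006 m)) and angle between each of blue_jar_1, blue_jar_2's own z axis and vertical below 0.17 rad and linear speed of each of blue_jar_1, blue_jar_2 below 0.03 m/s); the robot touches nothing.
It fails at once if one blue-lidded jar was dropped (moving faster than 0.7 m/s while not held) (linear speed of blue_jar_1 above 0.7 m/s and contact force between the fingers and blue_jar_1 below 0.05 N).
It fails at once if the other blue-lidded jar was dropped (moving faster than 0.7 m/s while not held) (linear speed of blue_jar_2 above 0.7 m/s and contact force between the fingers and blue_jar_2 below 0.05 N).
It also fails if it takes over 64 s, if anything falls off the work surface, if the arm or the gripper's body presses on something with over 40 N, if the wrist force passes 120 N, or if a joint passes its speed limit or range.

### The arm

A 6-joint arm with a two-finger parallel gripper is mounted at the origin on the work surface. World frame = base frame: x ahead of the robot, y to its left, z up, the work surface at z = 0. Lengths are in m, angles in rad, forces in N, time in s.
With the tool pointing down it reaches from about 0.35 to 0.975 m from the base axis. Payload 17.4 kg.
Tool frame: the origin (TCP) lies on the front face of the gripper's body, between the roots of the fingers; the fingertips stand 73 mm ahead of it and the grasp point (between the pads) lies 54 mm ahead of it (ctrl.grip_point_offset is the distance from the TCP to the grasp point, in m); z points along the fingers, y is the line along which they close (so a half turn about z gives the same grasp; the last joint's range is limited). The gripper opens to 85 mm and grips with 20 to 120 N. Pads are 22 mm wide; open, the fingers measure 114 mm over their backs; the gripper's body (76 mm by 85 mm) begins 54 mm behind the grasp point. The pads swing forward as they close: fully open they stand 13 mm farther back than shut.
Start: joints at [1.283, 0.116, 1.442, -0, 1.584, -0.038], TCP at [0.167, 0.654, 0.304] pointing down, gripper open.
Joint ranges: [-2.83, 2.83], [-0.83, 2.19], [0.07, 2.5], [-1.14, 4.28], [0.01, 3], [-2.97, 2.97]. Speed limits (rad/s): [1.89, 1.89, 2.22, 3.14, 3.14, 3.14].

### API

Orientations are given as a unit quaternion [x, y, z, w].
In Python, from station import ctrl gives the robot as it stands.
- The arm moves only by the tool move_arm, never from a script. Its arguments are lists of equal length, an entry for each row: "twist": the turn, a rotation vector about the tool's x, y, z in units of 5 degrees (1.0 is 5 degrees), a list of three; "travel": the shift along the tool's x, y, z in units of 25 mm (1.0 is 25 mm), a list of three; "jaw": the opening in per cent of the stroke, from 0 (shut) to 100 (fully open). A call has 1 to 10 rows; each row shifts and turns the commanded pose from where the row before left it, along the tool's axes as they then stand; what a row does not reach is not made up. A row lasts 1/10 s, in which the tool goes at most 50 mm and 8.59 degrees, less where a joint would pass 70% of its speed; a pose out of reach is approached as far as the arm can. A call is refused whole if a number of a shift passes 1 or a number of a turn 1, either way. A call with a gripper value outside its range is refused whole. The fingers move at their own pace and stop on an object; "grip_force" is the grip in N (left out, the last holds). Time passes only in rows, so rows that do not move let the fingers close. It gives the time, the measured TCP pose, the force, the opening and the grip force at its end, in the units of the state.
- ctrl.get_obs(): the state, without advancing time (a new reading comes with each control period).
- ctrl.capture(name): name is "scene" or "top" or "wrist"; returns a dict with "frame" (400x640x3 uint8, red, green, blue), "fovy" (degrees; the focal length in pixels is half the picture's height over the tangent of half this angle, whatever the lens; pixels are square), "cx", "cy" (the principal point, pixels), "k1" (the pictures are not rectified: a ray, as slopes to the right and down, at radius r is drawn at 1 + k1 r^2 times it, then the intrinsics apply), "cam_to_world" (4x4, takes a point from camera to world coordinates). Camera axes: x right, y down, z forward; pixel columns grow to the right and rows downward; lengths in m; the calibration is good to about 2 mm. A picture is of the moment at which its call begins. There is no depth.
- ctrl.close_job(): hands the job in; it is judged then, once.
The state is a dict: "time": time; "joint_pos": joint angles; "joint_vel": joint speeds; "joint_torque": joint torques, N m; "eef_pos": TCP position; "tool_rot": TCP orientation; "wrist_force": force on the tool from outside, world axes, zero at the start; "moment": the same for the moment, N m; "finger_gap": finger opening in m; "gripper_force": force on a finger pad.
Only numpy, scipy, OpenCV 4.12 (cv2) and the standard library are available. Lean on these libraries where they do the work, as an engineer would, in place of code of your own. Each camera call takes 0.05 s, during which the arm holds its last target. There are 200 camera calls.

## Working session

There is one attempt and no reset: what is moved stays moved. The work goes in short steps, Python scripts to look and compute and a tool call to move; the robot and the scene stay as the last step left them, time stands still between calls to the robot, and variables do not carry over. Pictures are saved under pics/ and viewed, at most 10 in all, crops included, and the job is handed in when it is done.

Besides the shell and the picture viewer there is one more tool, called after ">>>" in YAML: its name, and indented under it one key for each argument. move_arm: Moves the arm, as the interface text tells. Its arguments: {"type":"object","properties":{"twist":{"type":"array"},"travel":{"type":"array"},"jaw":{"type":"array"},"grip_force":{"type":"number"}},"required":["twist","travel","jaw"]}

```bash
mkdir -p pics; ls; python3 - <<'E'
from station import ctrl
import cv2,numpy as np
o=ctrl.get_obs(); print(o['time'],o['eef_pos'],o['tool_rot'],o['finger_gap'])
ims=[]
for n in ("scene","top"):
    c=ctrl.capture(n); cv2.imwrite(f"pics/{n}0.png",c['frame'][...,::-1]); np.savez(f"{n}0.npz",**c)
    print(n,c['fovy'],c['cx'],c['cy'],c['k1'],np.round(c['cam_to_world'],3).tolist())
E
```

```text
pics
0.0 [0.16685864 0.6539409  0.30318365] [ 1.24578458e-01  9.92209600e-01 -5.55565843e-04 -9.14938387e-05] 0.08573221924053781
scene 57.87356649606136 322.35265969704216 196.9317086281079 -0.02906942142851398 [[0.846, 0.422, -0.325, 0.773], [0.532, -0.664, 0.525, -0.492], [0.006, -0.618, -0.786, 0.733], [0.0, 0.0, 0.0, 1.0]]
top 49.37102711841767 325.8472323185631 206.6043555629923 -0.0582113814858845 [[-0.013, -0.979, 0.203, 0.333], [-1.0, 0.014, 0.003, -0.05], [-0.005, -0.203, -0.979, 0.846], [0.0, 0.0, 0.0, 1.0]]
```

View pics/top0.png

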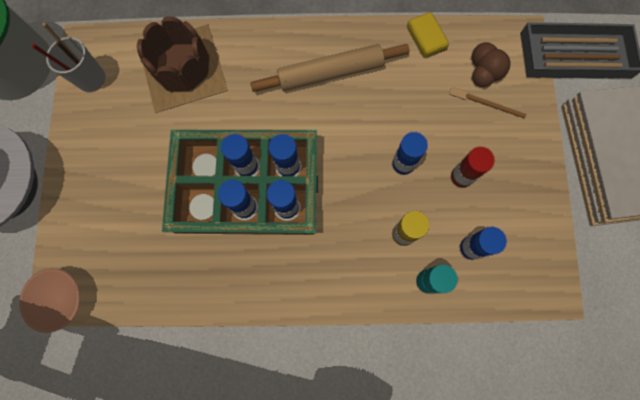

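View pics/scene0.png

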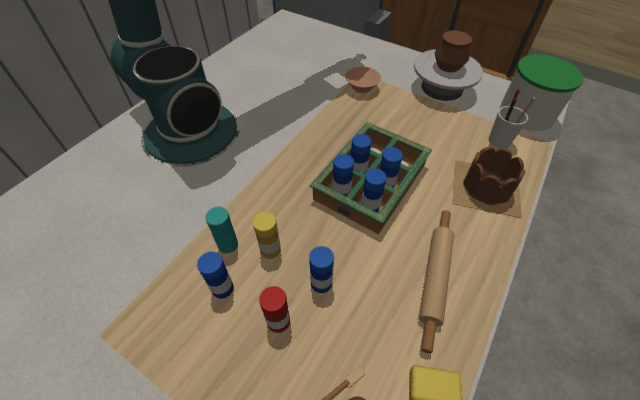

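The top view shows the loose blue lids at about (411,152) and (487,242). The red lid at (478,165), yellow at (412,226) and turquoise jar at (438,279) are not wanted. The two with dark-blue lids and white labels fit the description. The empty cells, with white pads, are at (205,165) and (203,207). The scene view agrees: blue at (320,268) and (215,275), turquoise at (222,230).

```bash
cat > h.py <<'E'
import numpy as np, cv2
def ray(c,uv):
    uv=np.atleast_2d(np.asarray(uv,float)); f=200/np.tan(np.radians(float(c['fovy'])/2))
    d=(uv-[float(c['cx']),float(c['cy'])])/f; s=d.copy(); k=float(c['k1'])
    for _ in range(20): s=d/(1+k*(s**2).sum(1,keepdims=True))
    M=np.asarray(c['cam_to_world']); v=np.c_[s,np.ones(len(s))]@M[:3,:3].T
    return M[:3,3],v/np.linalg.norm(v,axis=1,keepdims=True)
def plane(c,uv,z):
    o,v=ray(c,uv); return o+v*((z-o[2])/v[:,2])[:,None]
def tri(cs,uvs):
    A=np.zeros((3,3));b=np.zeros(3);L=[]
    for c,uv in zip(cs,uvs):
        o,v=ray(c,uv); P=np.eye(3)-np.outer(v[0],v[0]); A+=P;b+=P@o;L.append((P,o))
    x=np.linalg.solve(A,b); return x,[float(np.linalg.norm(P@(x-o))) for P,o in L]
def blobs(fr,lo,hi,amin=60):
    m=cv2.inRange(cv2.cvtColor(fr,cv2.COLOR_RGB2HSV),np.array(lo),np.array(hi))
    n,l,st,ce=cv2.connectedComponentsWithStats(m)
    return [(ce[i].round(1).tolist(),st[i].tolist()) for i in range(1,n) if st[i,4]>=amin],m
BLUE=((106,140,60),(125,255,255)); GREEN=((50,60,30),(88,255,255)); WHITE=((0,0,120),(40,40,255))
E
python3 - <<'E'
from h import *
for n in("scene","top"):
    c=np.load(n+"0.npz"); fr=c['frame']
    for k,r in(("B",BLUE),("G",GREEN)):
        bl,m=blobs(fr,*r); print(n,k,bl)
        if k=="G":
            mm=cv2.connectedComponentsWithStats(m)
            for ce,st in bl:
                if st[2]>70 and st[3]>70:
                    s=m.copy(); w=np.zeros_like(m); x,y,a,b,_=st; w[y:y+b,x:x+a]=s[y:y+b,x:x+a]
                    h=cv2.convexHull(cv2.findNonZero(w)); print("quad",cv2.approxPolyDP(h,8,True)[:,0].tolist())
                    if n=="top":
                        P=plane(c,h[:,0],.06)[:,:2]; print(cv2.minAreaRect((P*1000).astype(np.float32)))
    if n=="top":
        print("W",[b for b in blobs(fr,*WHITE,amin=100)[0] if b[0][0]<330 and 120<b[0][1]<240])
        for uv in((205,165),(203,207),(478,165),(438,279)): print(uv,cv2.cvtColor(fr,cv2.COLOR_RGB2HSV)[uv[1],uv[0]])
        cv2.imwrite("pics/crop_top.png",cv2.resize(fr[100:310,370:530][...,::-1],None,fx=2.8,fy=2.8,interpolation=cv2.INTER_CUBIC))
E
```

```text
scene B [([361.2, 143.6], [352, 134, 19, 21, 305]), ([392.1, 157.1], [383, 147, 20, 22, 323]), ([343.5, 164.1], [334, 154, 20, 22, 347]), ([375.3, 179.2], [365, 169, 22, 22, 380]), ([321.1, 259.5], [310, 247, 23, 27, 499]), ([210.1, 265.0], [198, 252, 25, 27, 517])]
scene G [([129.5, 20.2], [109, 0, 43, 42, 1138]), ([126.9, 58.0], [111, 39, 59, 50, 791]), ([549.5, 72.7], [517, 54, 66, 39, 1886]), ([181.4, 127.8], [133, 62, 103, 101, 3281]), ([171.7, 97.8], [164, 82, 24, 40, 74]), ([374.3, 180.1], [310, 122, 121, 102, 1448]), ([375.5, 159.3], [368, 150, 14, 20, 122]), ([221.6, 229.0], [205, 207, 33, 46, 958])]
quad [[233, 137], [193, 162], [154, 156], [133, 76], [200, 62], [233, 116]]
quad [[430, 149], [382, 223], [310, 186], [366, 122]]
top B [([412.6, 146.4], [399, 133, 28, 29, 590]), ([234.2, 147.3], [221, 134, 28, 29, 576]), ([281.8, 147.8], [269, 134, 27, 30, 596]), ([231.7, 193.4], [218, 180, 29, 29, 617]), ([280.5, 193.9], [267, 180, 28, 29, 626]), ([490.2, 241.0], [475, 227, 31, 28, 652])]
top G [([3.5, 19.9], [0, 0, 10, 45, 320]), ([237.3, 186.5], [162, 130, 155, 104, 4588]), ([438.1, 278.7], [417, 264, 41, 29, 801])]
quad [[316, 132], [314, 232], [162, 230], [171, 130]]
((549.0575561523438, 111.55494689941406), (283.5087585449219, 199.35885620117188), 88.84027862548828)
W [([21.3, 141.1], [0, 80, 56, 142, 3733]), ([204.4, 165.0], [193, 154, 23, 22, 412]), ([201.5, 206.4], [190, 194, 24, 26, 479])]
(205, 165) [ 26  27 163]
(203, 207) [ 27  27 167]
(478, 165) [  1 207 134]
(438, 279) [ 88 181 117]
```

View pics/crop_top.png

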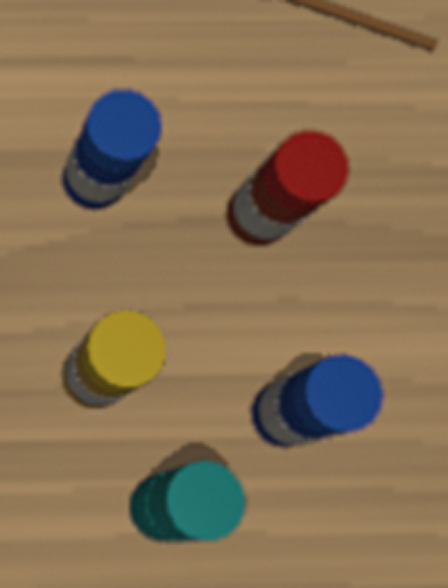

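The crop shows two dark-blue lids with white-labelled bodies, upper left (crop (120,125)) and lower right (crop (340,393)). The turquoise jar (crop (205,500)) has no label, and the red and yellow jars are clearly distinct. I'm triangulating the lid tops and crate corners.

```bash
cat >> h.py <<'E'
def disc(fr,ctr,lo=BLUE[0],hi=BLUE[1],r=25):
    "bright lid-top disc near ctr: Otsu on V within the blue mask, ellipse centre"
    x0,y0=int(max(ctr[0]-r,0)),int(max(ctr[1]-r,0)); s=fr[y0:y0+2*r,x0:x0+2*r]
    hsv=cv2.cvtColor(s,cv2.COLOR_RGB2HSV); m=cv2.inRange(hsv,np.array(lo),np.array(hi))
    v=hsv[...,2]; t,_=cv2.threshold(v[m>0],0,255,cv2.THRESH_OTSU)
    q=((m>0)&(v>t)).astype(np.uint8); q=cv2.morphologyEx(q,cv2.MORPH_OPEN,np.ones((3,3),np.uint8))
    k=max(cv2.findContours(q,cv2.RETR_EXTERNAL,cv2.CHAIN_APPROX_NONE)[0],key=cv2.contourArea)
    e=cv2.fitEllipse(cv2.convexHull(k)); return np.array(e[0])+[x0,y0],np.round(e[1],1),t
E
python3 - <<'E'
from h import *
s,t=[np.load(n+"0.npz") for n in("scene","top")]
for n,a,b in(("J_A",(321,259),(412,146)),("J_B",(210,265),(490,241)),("c1",(361,143),(234,193)),("c2",(392,157),(234,147)),("c3",(343,164),(280,194)),("c4",(375,179),(282,148))):
    da,db=disc(s['frame'],a),disc(t['frame'],b)
    X,e=tri([s,t],[da[0],db[0]]); print(n,X.round(4),np.round(e,4),da[1],da[2],db[1],db[2],plane(t,db[0],.12 if n[0]=='J' else .128).round(4)[0])
# crate corners
for a,b in(((430,149),(171,130)),((382,223),(316,132)),((310,186),(314,232)),((366,122),(162,230))):
    X,e=tri([s,t],[a,b]); print("corner",X.round(4),np.round(e,4))
for uv in((204.4,165),(201.5,206.4)): print("pad",plane(t,uv,.008).round(4))
R=cv2.boxPoints(((549.06,111.55),(283.5,199.36),88.84))
th=np.radians(-1.16); ex=np.array([np.cos(th),np.sin(th)]); ey=np.array([-ex[1],ex[0]])
for i in(-1,1): print("cell",(np.array([549.06,111.55])+i*42*ex+84*ey).round(1))
E
```

```text
J_A [ 0.5941 -0.2049  0.1167] [0. 0.] [20.5 23.7] 104.0 [23.6 25.4] 100.0 [ 0.5929 -0.2042  0.12  ]
J_B [ 0.4216 -0.329   0.1173] [0.0002 0.0002] [19.6 25.3] 103.0 [25.5 27. ] 97.0 [ 0.4214 -0.3279  0.12  ]
c1 [0.4997 0.1025 0.0749] [0.0294 0.0294] [14.6 19.5] 101.0 [25.7 27.1] 107.0 [0.5081 0.113  0.128 ]
c2 [0.5896 0.1026 0.0712] [0.0283 0.0283] [15.5 20.2] 101.0 [24.1 26.4] 104.0 [0.5912 0.1112 0.128 ]
c3 [0.5068 0.0298 0.1259] [0.0002 0.0002] [14.5 19.9] 100.0 [26.  26.7] 110.0 [0.5062 0.0295 0.128 ]
c4 [0.5907 0.0281 0.1252] [0.0003 0.0003] [15.5 20.3] 100.0 [24.5 26.3] 104.0 [0.5895 0.0276 0.128 ]
corner [0.6505 0.2497 0.0599] [0.001 0.001]
corner [ 0.6453 -0.0298  0.0537] [0.0012 0.0012]
corner [ 0.4491 -0.0255  0.0546] [0.0003 0.0003]
corner [0.4553 0.2549 0.059 ] [0.0008 0.0008]
pad [[0.5956 0.1968 0.008 ]]
pad [[0.5102 0.1987 0.008 ]]
cell [508.8 196.4]
cell [592.8 194.7]
```

Both loose jars triangulate well, with lid tops near z = 0.117: A at (0.5935, -0.2045) and B at (0.4215, -0.3285). The free cells are at about (0.593, 0.1955) and (0.509, 0.1965). I'm squaring the tool and travelling to A.

>>> move_arm:
  twist:
    - [0, 0, -0.955]
    - [0, 0, -0.955]
    - [0, 0, -0.955]
    - [0, 0, 0]
    - [0, 0, 0]
    - [0, 0, 0]
    - [0, 0, 0]
    - [0, 0, 0]
    - [0, 0, 0]
    - [0, 0, 0]
  travel:
    - [0, 0, 0]
    - [0, 0, 0]
    - [0, 0, 0]
    - [-0.5, -1, 0]
    - [-0.5, -1, 0]
    - [-0.5, -1, 0]
    - [-0.5, -1, 0]
    - [-0.5, -1, 0]
    - [-0.5, -1, 0]
    - [-0.5, -1, 0]
  jaw: [100, 100, 100, 100, 100, 100, 100, 100, 100, 100]
  grip_force: 40

```text
time: 1.1
eef_pos: [0.2547, 0.478, 0.3036]
tool_rot: [-0.0, 1.0, -0.0, -0.0]
wrist_force: [0.4, 0.6, -0.4]
finger_gap: 0.0854
gripper_force: 0.0
```

>>> move_arm:
  twist:
    - [0, 0, 0]
    - [0, 0, 0]
    - [0, 0, 0]
    - [0, 0, 0]
    - [0, 0, 0]
    - [0, 0, 0]
    - [0, 0, 0]
    - [0, 0, 0]
    - [0, 0, 0]
    - [0, 0, 0]
  travel:
    - [-0.5, -1, 0]
    - [-0.5, -1, 0]
    - [-0.5, -1, 0]
    - [-0.5, -1, 0]
    - [-0.5, -1, 0]
    - [-0.5, -1, 0]
    - [-0.5, -1, 0]
    - [-0.5, -1, 0]
    - [-0.5, -1, 0]
    - [-0.5, -1, 0]
  jaw: [100, 100, 100, 100, 100, 100, 100, 100, 100, 100]

```text
time: 2.1
eef_pos: [0.3797, 0.228, 0.3037]
tool_rot: [-0.0, 1.0, -0.0, -0.0]
wrist_force: [1.0, 0.2, -0.4]
finger_gap: 0.0856
gripper_force: 0.0
```

>>> move_arm:
  twist:
    - [0, 0, 0]
    - [0, 0, 0]
    - [0, 0, 0]
    - [0, 0, 0]
    - [0, 0, 0]
    - [0, 0, 0]
    - [0, 0, 0]
    - [0, 0, 0]
    - [0, 0, 0]
    - [0, 0, 0]
  travel:
    - [-0.5, -1, 0]
    - [-0.5, -1, 0]
    - [-0.5, -1, 0]
    - [-0.5, -1, 0]
    - [-0.5, -1, 0]
    - [-0.5, -1, 0]
    - [-0.5, -1, 0]
    - [-0.5, -1, 0]
    - [-0.5, -1, 0]
    - [-0.5, -1, 0]
  jaw: [100, 100, 100, 100, 100, 100, 100, 100, 100, 100]

```text
time: 3.1
eef_pos: [0.5048, -0.022, 0.3037]
tool_rot: [-0.0, 1.0, 0.0, -0.0]
wrist_force: [-0.2, 0.7, 0.2]
finger_gap: 0.0854
gripper_force: 0.0
```

>>> move_arm:
  twist:
    - [0, 0, 0]
    - [0, 0, 0]
    - [0, 0, 0]
    - [0, 0, 0]
    - [0, 0, 0]
    - [0, 0, 0]
    - [0, 0, 0]
    - [0, 0, 0]
    - [0, 0, 0]
    - [0, 0, 0]
  travel:
    - [-0.5, -1, 0]
    - [-0.5, -1, 0]
    - [-0.5, -1, 0]
    - [-0.5, -1, 0]
    - [-0.5, -1, 0]
    - [-0.5, -1, 0]
    - [-0.5, -1, 0]
    - [0, -0.3, 0]
    - [0, 0, 0]
    - [0, 0, 0]
  jaw: [100, 100, 100, 100, 100, 100, 100, 100, 100, 100]

```text
time: 4.1
eef_pos: [0.5918, -0.2028, 0.3038]
tool_rot: [-0.0, 1.0, 0.0, -0.0]
wrist_force: [-0.1, -0.3, 0.3]
finger_gap: 0.0855
gripper_force: 0.0
```

```bash
python3 - <<'E'
from h import *
from station import ctrl
c=ctrl.capture("wrist"); fr=c['frame']; np.savez("w0.npz",**c); cv2.imwrite("pics/w0.png",fr[...,::-1])
print(np.round(c['cam_to_world'],3).tolist(),c['fovy'])
for ce,st in blobs(fr,*BLUE,amin=300)[0]:
    d=disc(fr,ce,r=max(st[2:4])//2+15); print(ce,st,d,plane(c,d[0],.12).round(4),plane(c,d[0],.118).round(4))
E
```

```text
[[-0.0, 0.952, 0.306, 0.513], [1.0, 0.0, 0.0, -0.203], [0.0, 0.306, -0.952, 0.373], [0.0, 0.0, 0.0, 1.0]] 67.67351439466965
[168.0, 5.4] [138, 0, 55, 17, 538] (array([153.65404701,  -0.37680817]), array([11.6, 29.4]), 120.0) [[ 0.4417 -0.3276  0.12  ]] [[ 0.4412 -0.3286  0.118 ]]
[600.6, 91.8] [558, 61, 82, 62, 4157] (array([612.79455566,  91.60018921]), array([51.8, 67.7]), 129.0) [[0.5058 0.0356 0.12  ]] [[0.5058 0.0375 0.118 ]]
[572.7, 187.0] [531, 157, 82, 61, 3408] (array([583.33554077, 191.88256836]), array([44.6, 58.7]), 127.0) [[0.5917 0.0336 0.12  ]] [[0.5923 0.0355 0.118 ]]
[318.7, 189.2] [294, 159, 51, 58, 2239] (array([302.4802227, 186.9938736]), array([15.2, 36.5]), 145.0) [[ 0.5872 -0.2193  0.12  ]] [[ 0.5878 -0.2194  0.118 ]]
[630.0, 184.5] [612, 159, 28, 53, 839] (array([587.28720665, 190.47777557]), array([41.7, 50.7]), 127.0) [[0.5903 0.0369 0.12  ]] [[0.5909 0.0388 0.118 ]]
```

View pics/w0.png

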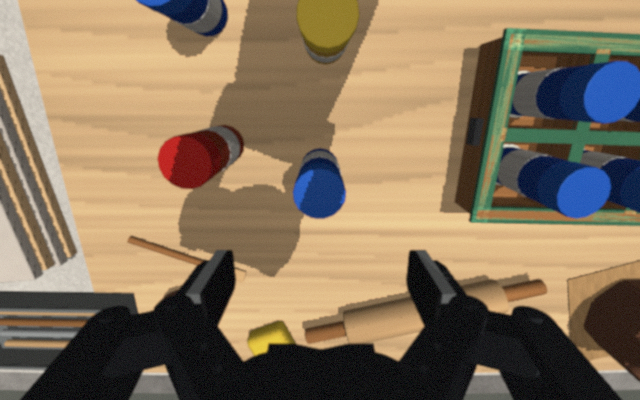

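The wrist view shows jar A's lid top at about (319,190), between the open fingers and in the expected place; the red jar at (200,160) is clear of them. I'm descending and gripping.

>>> move_arm:
  twist:
    - [0, 0, 0]
    - [0, 0, 0]
    - [0, 0, 0]
    - [0, 0, 0]
    - [0, 0, 0]
    - [0, 0, 0]
    - [0, 0, 0]
    - [0, 0, 0]
  travel:
    - [-0.05, -0.07, 1]
    - [0, 0, 1]
    - [0, 0, 1]
    - [0, 0, 1]
    - [0, 0, 1]
    - [0, 0, 0.8]
    - [0, 0, 0.4]
    - [0, 0, 0]
  jaw: [100, 100, 100, 100, 100, 100, 100, 100]

```text
time: 4.95
eef_pos: [0.5929, -0.2043, 0.148]
tool_rot: [-0.0, 1.0, 0.0, -0.001]
wrist_force: [0.0, 0.2, 0.6]
finger_gap: 0.0853
gripper_force: 0.0
```

>>> move_arm:
  twist:
    - [0, 0, 0]
    - [0, 0, 0]
    - [0, 0, 0]
    - [0, 0, 0]
    - [0, 0, 0]
    - [0, 0, 0]
    - [0, 0, 0]
    - [0, 0, 0]
  travel:
    - [0, 0, 0]
    - [0, 0, 0]
    - [0, 0, 0]
    - [0, 0, 0]
    - [0, 0, 0]
    - [0, 0, 0]
    - [0, 0, 0]
    - [0, 0, 0]
  jaw: [70, 50, 40, 40, 40, 40, 40, 40]
  grip_force: 40

```text
time: 5.75
eef_pos: [0.5938, -0.2051, 0.1502]
tool_rot: [-0.0, 1.0, -0.0, 0.001]
wrist_force: [-0.7, 2.2, 6.5]
finger_gap: 0.0471
gripper_force: 40.4
```

Gripped at 47 mm and 40 N. Lifting.

>>> move_arm:
  twist:
    - [0, 0, 0]
    - [0, 0, 0]
    - [0, 0, 0]
    - [0, 0, 0]
    - [0, 0, 0]
    - [0, 0, 0]
    - [0, 0, 0]
    - [0, 0, 0]
    - [0, 0, 0]
    - [0, 0, 0]
  travel:
    - [0, 0, -0.4]
    - [0, 0, -0.8]
    - [0, 0, -1]
    - [0, 0, -1]
    - [0, 0, -1]
    - [0, 0, -1]
    - [0, 0, -1]
    - [0, 0, -0.8]
    - [0, 0, 0]
    - [0, 0, 0]
  jaw: [40, 40, 40, 40, 40, 40, 40, 40, 40, 40]

```text
time: 6.75
eef_pos: [0.5932, -0.2051, 0.3235]
tool_rot: [-0.0, 1.0, -0.0, -0.0]
wrist_force: [0.5, -0.0, -4.3]
finger_gap: 0.0472
gripper_force: 41.6
```

```bash
python3 - <<'E'
from h import *
from station import ctrl
o=ctrl.get_obs(); print(o['time'],o['eef_pos'],o['wrist_force'],o['finger_gap'])
c=ctrl.capture("wrist"); t=ctrl.capture("scene")
cv2.imwrite("pics/w1.png",np.hstack([c['frame'],t['frame']])[...,::-1][:, :]); a=cv2.imread("pics/w1.png"); cv2.imwrite("pics/w1.png",cv2.resize(a,(800,250),interpolation=cv2.INTER_AREA))
E
```

```text
6.75 [ 0.59319286 -0.2051076   0.32351184] [ 0.52557095 -0.01748781 -4.30396284] 0.04722982032600903
```

View pics/w1.png

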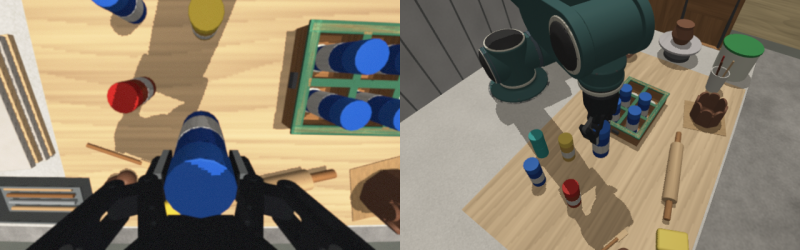

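Jar A is held upright (lid at about (200,185) in the left half of the wrist/scene composite) and clear of the table. Carrying it to the far cell, then I'll check alignment.

>>> move_arm:
  twist:
    - [0, 0, 0]
    - [0, 0, 0]
    - [0, 0, 0]
    - [0, 0, 0]
    - [0, 0, 0]
    - [0, 0, 0]
    - [0, 0, 0]
    - [0, 0, 0]
    - [0, 0, 0]
  travel:
    - [0, 0.5, 0]
    - [0, 1, 0]
    - [0, 1, 0]
    - [0, 1, 0]
    - [0, 1, 0]
    - [0, 1, 0]
    - [0, 1, 0]
    - [0, 1, 0]
    - [0, 1, 0]
  jaw: [40, 40, 40, 40, 40, 40, 40, 40, 40]

```text
time: 7.75
eef_pos: [0.5928, 0.009, 0.323]
tool_rot: [-0.0, 1.0, 0.0, -0.001]
wrist_force: [-0.4, -0.8, -2.3]
finger_gap: 0.0472
gripper_force: 41.8
```

>>> move_arm:
  twist:
    - [0, 0, 0]
    - [0, 0, 0]
    - [0, 0, 0]
    - [0, 0, 0]
    - [0, 0, 0]
    - [0, 0, 0]
    - [0, 0, 0]
    - [0, 0, 0]
    - [0, 0, 0]
    - [0, 0, 0]
  travel:
    - [0, 1, 0]
    - [0, 1, 0]
    - [0, 1, 0]
    - [0, 1, 0]
    - [0, 1, 0]
    - [0, 1, 0]
    - [0, 1, 0]
    - [0, 0.5, 0]
    - [0, 0, 0]
    - [0, 0, 0]
  jaw: [40, 40, 40, 40, 40, 40, 40, 40, 40, 40]

```text
time: 8.75
eef_pos: [0.5931, 0.1948, 0.3234]
tool_rot: [-0.0, 1.0, -0.0, -0.0]
wrist_force: [0.5, -0.1, -3.4]
finger_gap: 0.0469
gripper_force: 41.8
```

```bash
python3 - <<'E'
from h import *
from station import ctrl
c=ctrl.capture("wrist"); np.savez("w2.npz",**c)
cv2.imwrite("pics/w2.png",c['frame'][...,::-1]); print(blobs(c['frame'],*WHITE,amin=200)[0])
E
```

```text
[([602.5, 187.4], [500, 0, 140, 341, 14972]), ([266.7, 92.4], [253, 72, 23, 44, 251]), ([323.4, 95.6], [303, 73, 42, 45, 1470]), ([321.9, 161.6], [303, 144, 39, 36, 1132]), ([193.5, 160.5], [176, 148, 28, 38, 356]), ([332.5, 198.2], [308, 186, 50, 37, 688]), ([569.0, 366.5], [549, 345, 45, 46, 486]), ([32.4, 377.4], [0, 359, 86, 41, 2257]), ([198.9, 380.1], [171, 362, 50, 38, 1060]), ([441.9, 379.7], [421, 363, 51, 37, 1026])]
```

View pics/w2.png

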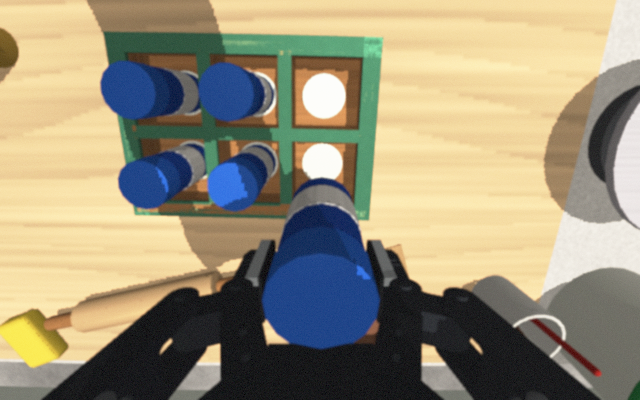

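The wrist view shows both empty pads: the near one fully visible at (323,96), the far one at (322,162), partly hidden by the jar. I'm triangulating the near pad's position and height against the top view.

```bash
python3 - <<'E'
from h import *
w=np.load("w2.npz"); t=np.load("top0.npz")
print("near tri",tri([w,t],[(323.4,95.6),(201.5,206.4)]), plane(w,(323.4,95.6),.008))
# far pad: visible upper arc -> circle on plane z=.008
bl,m=blobs(w['frame'],*WHITE); s=np.zeros_like(m); s[142:175,298:350]=m[142:175,298:350]
s=cv2.morphologyEx(s,cv2.MORPH_OPEN,np.ones((3,3),np.uint8))
k=max(cv2.findContours(s,cv2.RETR_EXTERNAL,cv2.CHAIN_APPROX_NONE)[0],key=cv2.contourArea)[:,0]
k=k[k[:,1]<166]; P=plane(w,k,.008)[:,:2]
a=np.linalg.lstsq(np.c_[2*P,np.ones(len(P))],(P**2).sum(1),rcond=None)[0]; print("far circle",a[:2],np.sqrt(a[2]+a[:2]@a[:2]))
E
```

```text
near tri (array([0.50991636, 0.19770112, 0.01051758]), [0.00035922256171871903, 0.00035922256171868564]) [[0.51017243 0.19750212 0.008     ]]
far circle [0.5940006  0.19579646] 0.025075475491131656
```

>>> move_arm:
  twist:
    - [0, 0, 0]
    - [0, 0, 0]
    - [0, 0, 0]
    - [0, 0, 0]
    - [0, 0, 0]
    - [0, 0, 0]
    - [0, 0, 0]
  travel:
    - [-0.04, 0.04, 0.5]
    - [0, 0, 1]
    - [0, 0, 1]
    - [0, 0, 1]
    - [0, 0, 0.6]
    - [0, 0, 0.6]
    - [0, 0, 0.4]
  jaw: [40, 40, 40, 40, 40, 40, 40]

```text
time: 9.5
eef_pos: [0.5942, 0.1956, 0.1953]
tool_rot: [0.0, 1.0, -0.0, -0.0]
wrist_force: [0.1, 0.4, -1.7]
finger_gap: 0.0472
gripper_force: 41.8
```

>>> move_arm:
  twist:
    - [0, 0, 0]
    - [0, 0, 0]
    - [0, 0, 0]
    - [0, 0, 0]
    - [0, 0, 0]
    - [0, 0, 0]
    - [0, 0, 0]
    - [0, 0, 0]
  travel:
    - [0, 0, 0.4]
    - [0, 0, 0.4]
    - [0, 0, 0.3]
    - [0, 0, 0.2]
    - [0, 0, 0.1]
    - [0, 0, 0.1]
    - [0, 0, 0]
    - [0, 0, 0]
  jaw: [40, 40, 40, 40, 40, 40, 40, 40]

```text
time: 10.3
eef_pos: [0.5943, 0.1959, 0.1592]
tool_rot: [-0.0, 1.0, 0.0, 0.0]
wrist_force: [0.6, 0.7, -2.5]
finger_gap: 0.0467
gripper_force: 41.8
```

>>> move_arm:
  twist:
    - [0, 0, 0]
    - [0, 0, 0]
    - [0, 0, 0]
    - [0, 0, 0]
    - [0, 0, 0]
  travel:
    - [0, 0, 0.04]
    - [0, 0, 0.04]
    - [0, 0, 0.02]
    - [0, 0, 0]
    - [0, 0, 0]
  jaw: [40, 40, 40, 40, 40]

```text
time: 10.8
eef_pos: [0.5947, 0.196, 0.1583]
tool_rot: [-0.0, 1.0, 0.0, 0.001]
wrist_force: [-3.2, 0.2, 10.4]
finger_gap: 0.047
gripper_force: 43.0
```

The jar has touched the cell floor (10 N). Opening partway, to about 62 mm.

>>> move_arm:
  twist:
    - [0, 0, 0]
    - [0, 0, 0]
    - [0, 0, 0]
    - [0, 0, 0]
    - [0, 0, 0]
    - [0, 0, 0]
  travel:
    - [0, 0, -0.04]
    - [0, 0, 0]
    - [0, 0, 0]
    - [0, 0, 0]
    - [0, 0, 0]
    - [0, 0, 0]
  jaw: [40, 58, 63, 68, 73, 73]

```text
time: 11.4
eef_pos: [0.5942, 0.1959, 0.1573]
tool_rot: [-0.0, 1.0, -0.0, -0.0]
wrist_force: [0.0, 0.5, -0.6]
finger_gap: 0.0624
gripper_force: 0.0
```

>>> move_arm:
  twist:
    - [0, 0, 0]
    - [0, 0, 0]
    - [0, 0, 0]
    - [0, 0, 0]
    - [0, 0, 0]
    - [0, 0, 0]
    - [0, 0, 0]
    - [0, 0, 0]
  travel:
    - [0, 0, -0.4]
    - [0, 0, -0.8]
    - [0, 0, -1]
    - [0, 0, -1]
    - [0, 0, -1]
    - [0, 0, -1]
    - [0, 0, -0.8]
    - [0, 0, 0]
  jaw: [73, 73, 73, 73, 80, 100, 100, 100]

```text
time: 12.2
eef_pos: [0.5946, 0.196, 0.3116]
tool_rot: [-0.0, 1.0, 0.001, 0.002]
wrist_force: [-0.1, 0.4, -0.2]
finger_gap: 0.0851
gripper_force: 0.0
```

```bash
python3 - <<'E'
from h import *
from station import ctrl
o=ctrl.get_obs(); print(o['eef_pos'])
c=ctrl.capture("wrist"); cv2.imwrite("pics/w3.png",c['frame'][...,::-1])
E
```

```text
[0.59464242 0.19601822 0.31156562]
```

View pics/w3.png

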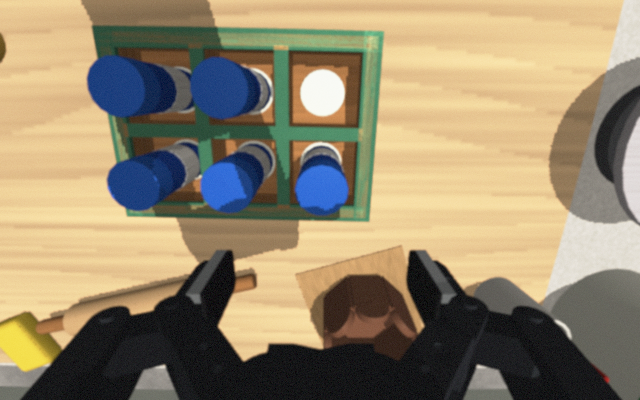

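Jar A now stands upright in the far cell (lid at (322,188)). The near cell, pad at (322,93), is still empty. Going to jar B.

>>> move_arm:
  twist:
    - [0, 0, 0]
    - [0, 0, 0]
    - [0, 0, 0]
    - [0, 0, 0]
    - [0, 0, 0]
    - [0, 0, 0]
    - [0, 0, 0]
    - [0, 0, 0]
    - [0, 0, 0]
    - [0, 0, 0]
  travel:
    - [0.33, -1, 0]
    - [0.33, -1, 0]
    - [0.33, -1, 0]
    - [0.33, -1, 0]
    - [0.33, -1, 0]
    - [0.33, -1, 0]
    - [0.33, -1, 0]
    - [0.33, -1, 0]
    - [0.33, -1, 0]
    - [0.33, -1, 0]
  jaw: [100, 100, 100, 100, 100, 100, 100, 100, 100, 100]

```text
time: 13.25
eef_pos: [0.5111, -0.055, 0.3065]
tool_rot: [-0.0, 1.0, 0.0, -0.001]
wrist_force: [0.4, 0.1, -0.5]
finger_gap: 0.0855
gripper_force: 0.0
```

>>> move_arm:
  twist:
    - [0, 0, 0]
    - [0, 0, 0]
    - [0, 0, 0]
    - [0, 0, 0]
    - [0, 0, 0]
    - [0, 0, 0]
    - [0, 0, 0]
    - [0, 0, 0]
    - [0, 0, 0]
    - [0, 0, 0]
  travel:
    - [0.33, -1, 0]
    - [0.33, -1, 0]
    - [0.33, -1, 0]
    - [0.33, -1, 0]
    - [0.33, -1, 0]
    - [0.33, -1, 0]
    - [0.33, -1, 0]
    - [0.33, -1, 0]
    - [0.33, -1, 0]
    - [0.33, -1, 0]
  jaw: [100, 100, 100, 100, 100, 100, 100, 100, 100, 100]

```text
time: 14.25
eef_pos: [0.4287, -0.305, 0.3065]
tool_rot: [-0.0, 1.0, 0.0, -0.0]
wrist_force: [1.1, 0.8, 0.4]
finger_gap: 0.0852
gripper_force: 0.0
```

>>> move_arm:
  twist:
    - [0, 0, 0]
    - [0, 0, 0]
    - [0, 0, 0]
  travel:
    - [0.33, -1, 0]
    - [0, 0, 0]
    - [0, 0, 0]
  jaw: [100, 100, 100]

```text
time: 14.55
eef_pos: [0.4208, -0.3292, 0.3066]
tool_rot: [0.0, 1.0, 0.0, -0.0]
wrist_force: [0.1, 1.7, 0.2]
finger_gap: 0.0855
gripper_force: 0.0
```

```bash
python3 - <<'E'
from h import *
from station import ctrl
o=ctrl.get_obs(); print(o['eef_pos'])
c=ctrl.capture("wrist"); cv2.imwrite("pics/w4.png",c['frame'][...,::-1])
for ce,st in blobs(c['frame'],*BLUE,amin=800)[0]:
    if st[1]>5 and 100<ce[0]<500:
        uv=(st[0]+st[2]/2, st[1]+st[3]-st[2]/2+0.0); print(ce,st,plane(c,uv,.12))
E
```

```text
[ 0.42081625 -0.32924462  0.30657378]
[320.7, 187.5] [296, 160, 50, 55, 2165] [[ 0.41974304 -0.3291823   0.12      ]]
```

View pics/w4.png

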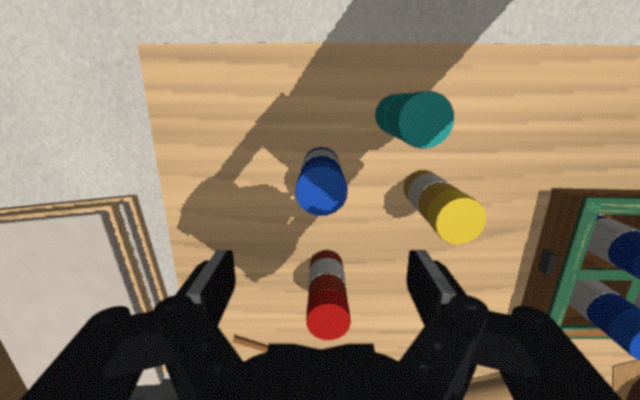

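The dark-blue jar with the white label at (320,190) is jar B, centred between the fingers. Turquoise (425,118), yellow (460,220) and red (328,300) are all clear. I'm descending and gripping.

>>> move_arm:
  twist:
    - [0, 0, 0]
    - [0, 0, 0]
    - [0, 0, 0]
    - [0, 0, 0]
    - [0, 0, 0]
    - [0, 0, 0]
    - [0, 0, 0]
    - [0, 0, 0]
    - [0, 0, 0]
  travel:
    - [0, 0, 1]
    - [0, 0, 1]
    - [0, 0, 1]
    - [0, 0, 1]
    - [0, 0, 1]
    - [0, 0, 0.8]
    - [0, 0, 0.5]
    - [0, 0, 0]
    - [0, 0, 0]
  jaw: [100, 100, 100, 100, 100, 100, 100, 100, 100]

```text
time: 15.5
eef_pos: [0.4214, -0.329, 0.1506]
tool_rot: [-0.0, 1.0, -0.0, 0.0]
wrist_force: [-0.0, -0.6, 0.4]
finger_gap: 0.0855
gripper_force: 0.0
```

>>> move_arm:
  twist:
    - [0, 0, 0]
    - [0, 0, 0]
    - [0, 0, 0]
    - [0, 0, 0]
    - [0, 0, 0]
    - [0, 0, 0]
    - [0, 0, 0]
    - [0, 0, 0]
  travel:
    - [0, 0, 0]
    - [0, 0, 0]
    - [0, 0, 0]
    - [0, 0, 0]
    - [0, 0, 0]
    - [0, 0, 0]
    - [0, 0, 0]
    - [0, 0, 0]
  jaw: [70, 50, 40, 40, 40, 40, 40, 40]
  grip_force: 40

```text
time: 16.3
eef_pos: [0.4213, -0.3293, 0.1508]
tool_rot: [-0.0, 1.0, -0.0, 0.0]
wrist_force: [0.6, 2.0, 6.2]
finger_gap: 0.0474
gripper_force: 40.5
```

>>> move_arm:
  twist:
    - [0, 0, 0]
    - [0, 0, 0]
    - [0, 0, 0]
    - [0, 0, 0]
    - [0, 0, 0]
    - [0, 0, 0]
    - [0, 0, 0]
    - [0, 0, 0]
    - [0, 0, 0]
    - [0, 0, 0]
  travel:
    - [0, 0, -0.4]
    - [0, 0, -0.8]
    - [0, 0, -1]
    - [0, 0, -1]
    - [0, 0, -1]
    - [0, 0, -1]
    - [0, 0, -1]
    - [0, 0, -0.8]
    - [0, 0, 0]
    - [0, 0, 0]
  jaw: [40, 40, 40, 40, 40, 40, 40, 40, 40, 40]

```text
time: 17.3
eef_pos: [0.421, -0.3291, 0.3245]
tool_rot: [-0.0, 1.0, 0.0, -0.0]
wrist_force: [-0.0, -0.1, -2.9]
finger_gap: 0.0472
gripper_force: 41.6
```

Jar B is held. Carrying it to the near cell at (0.5098, 0.197).

>>> move_arm:
  twist:
    - [0, 0, 0]
    - [0, 0, 0]
    - [0, 0, 0]
    - [0, 0, 0]
    - [0, 0, 0]
    - [0, 0, 0]
    - [0, 0, 0]
    - [0, 0, 0]
  travel:
    - [0, 0.5, 0]
    - [-0.17, 1, 0]
    - [-0.17, 1, 0]
    - [-0.17, 1, 0]
    - [-0.17, 1, 0]
    - [-0.17, 1, 0]
    - [-0.17, 1, 0]
    - [-0.17, 1, 0]
  jaw: [40, 40, 40, 40, 40, 40, 40, 40]

```text
time: 18.1
eef_pos: [0.4504, -0.1399, 0.3236]
tool_rot: [-0.0, 1.0, 0.0, -0.001]
wrist_force: [0.3, -0.3, -2.1]
finger_gap: 0.0472
gripper_force: 41.8
```

>>> move_arm:
  twist:
    - [0, 0, 0]
    - [0, 0, 0]
    - [0, 0, 0]
    - [0, 0, 0]
    - [0, 0, 0]
    - [0, 0, 0]
    - [0, 0, 0]
    - [0, 0, 0]
  travel:
    - [-0.17, 1, 0]
    - [-0.17, 1, 0]
    - [-0.17, 1, 0]
    - [-0.17, 1, 0]
    - [-0.17, 1, 0]
    - [-0.17, 1, 0]
    - [-0.17, 1, 0]
    - [-0.17, 1, 0]
  jaw: [40, 40, 40, 40, 40, 40, 40, 40]

```text
time: 18.9
eef_pos: [0.4841, 0.0599, 0.3236]
tool_rot: [-0.0, 1.0, -0.0, -0.001]
wrist_force: [0.1, -0.6, -3.0]
finger_gap: 0.0474
gripper_force: 41.8
```

>>> move_arm:
  twist:
    - [0, 0, 0]
    - [0, 0, 0]
    - [0, 0, 0]
    - [0, 0, 0]
    - [0, 0, 0]
    - [0, 0, 0]
    - [0, 0, 0]
    - [0, 0, 0]
  travel:
    - [-0.17, 1, 0]
    - [-0.17, 1, 0]
    - [-0.17, 1, 0]
    - [-0.17, 1, 0]
    - [-0.17, 1, 0]
    - [-0.15, 0.55, 0]
    - [0, 0, 0]
    - [0, 0, 0]
  jaw: [40, 40, 40, 40, 40, 40, 40, 40]

```text
time: 19.7
eef_pos: [0.5094, 0.197, 0.3242]
tool_rot: [-0.0, 1.0, -0.0, -0.001]
wrist_force: [-0.1, 0.0, -2.1]
finger_gap: 0.0471
gripper_force: 41.8
```

>>> move_arm:
  twist:
    - [0, 0, 0]
    - [0, 0, 0]
    - [0, 0, 0]
    - [0, 0, 0]
    - [0, 0, 0]
    - [0, 0, 0]
    - [0, 0, 0]
  travel:
    - [0, 0, 0.5]
    - [0, 0, 1]
    - [0, 0, 1]
    - [0, 0, 1]
    - [0, 0, 0.6]
    - [0, 0, 0.6]
    - [0, 0, 0.4]
  jaw: [40, 40, 40, 40, 40, 40, 40]

```text
time: 20.4
eef_pos: [0.5096, 0.1968, 0.1964]
tool_rot: [0.0, 1.0, -0.0, -0.0]
wrist_force: [0.5, 0.6, -2.7]
finger_gap: 0.0472
gripper_force: 41.8
```

>>> move_arm:
  twist:
    - [0, 0, 0]
    - [0, 0, 0]
    - [0, 0, 0]
    - [0, 0, 0]
    - [0, 0, 0]
    - [0, 0, 0]
    - [0, 0, 0]
    - [0, 0, 0]
  travel:
    - [0, 0, 0.4]
    - [0, 0, 0.4]
    - [0, 0, 0.3]
    - [0, 0, 0.2]
    - [0, 0, 0.1]
    - [0, 0, 0.04]
    - [0, 0, 0]
    - [0, 0, 0]
  jaw: [40, 40, 40, 40, 40, 40, 40, 40]

```text
time: 21.2
eef_pos: [0.5098, 0.1972, 0.1618]
tool_rot: [-0.0, 1.0, 0.0, 0.0]
wrist_force: [1.2, -0.3, -2.5]
finger_gap: 0.0472
gripper_force: 41.8
```

>>> move_arm:
  twist:
    - [0, 0, 0]
    - [0, 0, 0]
    - [0, 0, 0]
    - [0, 0, 0]
    - [0, 0, 0]
    - [0, 0, 0]
  travel:
    - [0, 0, 0.04]
    - [0, 0, 0.04]
    - [0, 0, 0.03]
    - [0, 0, 0.02]
    - [0, 0, 0]
    - [0, 0, 0]
  jaw: [40, 40, 40, 40, 40, 40]

```text
time: 21.8
eef_pos: [0.5099, 0.1972, 0.1588]
tool_rot: [-0.0, 1.0, 0.0, 0.0]
wrist_force: [-1.5, -0.2, 6.7]
finger_gap: 0.0471
gripper_force: 42.6
```

The jar is on the floor (7 N). Releasing and rising.

>>> move_arm:
  twist:
    - [0, 0, 0]
    - [0, 0, 0]
    - [0, 0, 0]
    - [0, 0, 0]
    - [0, 0, 0]
    - [0, 0, 0]
  travel:
    - [0, 0, -0.02]
    - [0, 0, 0]
    - [0, 0, 0]
    - [0, 0, 0]
    - [0, 0, 0]
    - [0, 0, 0]
  jaw: [40, 58, 63, 68, 73, 73]

```text
time: 22.4
eef_pos: [0.5097, 0.1971, 0.1586]
tool_rot: [-0.0, 1.0, -0.0, -0.0]
wrist_force: [0.6, 0.1, 0.2]
finger_gap: 0.0625
gripper_force: 0.0
```

>>> move_arm:
  twist:
    - [0, 0, 0]
    - [0, 0, 0]
    - [0, 0, 0]
    - [0, 0, 0]
    - [0, 0, 0]
    - [0, 0, 0]
    - [0, 0, 0]
    - [0, 0, 0]
    - [0, 0, 0]
    - [0, 0, 0]
  travel:
    - [0, 0, -0.4]
    - [0, 0, -0.8]
    - [0, 0, -1]
    - [0, 0, -1]
    - [0, 0, -1]
    - [0, 0, -1]
    - [0, 0, -0.8]
    - [0, 0, -0.4]
    - [0, 0, 0]
    - [0, 0, 0]
  jaw: [73, 73, 73, 73, 73, 73, 73, 73, 73, 73]

```text
time: 23.4
eef_pos: [0.5096, 0.1971, 0.3179]
tool_rot: [-0.0, 1.0, -0.0, -0.0]
wrist_force: [-0.5, 0.5, -0.0]
finger_gap: 0.0625
gripper_force: 0.0
```

```bash
python3 - <<'E'
from h import *
from station import ctrl
o=ctrl.get_obs(); print(o['time'],o['eef_pos'],o['wrist_force'])
c=ctrl.capture("wrist"); s=ctrl.capture("scene"); s0=s['frame'][100:250,270:470]
a=cv2.resize(c['frame'],(400,250),interpolation=cv2.INTER_AREA); b=cv2.resize(s0,(333,250),interpolation=cv2.INTER_CUBIC)
cv2.imwrite("pics/w5.png",np.hstack([a,b])[...,::-1])
print(blobs(s['frame'],*BLUE)[0])
for ce,st in blobs(c['frame'],*BLUE,amin=800)[0]: print(ce,st,plane(c,ce,.12).round(3))
E
```

```text
23.4 [0.50961005 0.19708401 0.31791007] [-0.48802128  0.51584089 -0.02330788]
[([376.9, 125.3], [368, 117, 18, 18, 263]), ([407.3, 137.7], [399, 128, 18, 20, 285]), ([361.2, 143.8], [352, 135, 20, 20, 310]), ([392.1, 157.2], [383, 147, 20, 22, 336]), ([343.4, 164.2], [334, 154, 20, 22, 355]), ([375.0, 179.3], [365, 169, 22, 23, 382])]
[150.6, 180.1] [115, 153, 74, 58, 3052] [[0.502 0.038 0.12 ]]
[234.8, 182.9] [205, 154, 61, 59, 2584] [[0.505 0.117 0.12 ]]
[321.3, 185.9] [296, 156, 52, 63, 2315] [[0.508 0.197 0.12 ]]
[163.3, 255.1] [130, 225, 67, 61, 2654] [[0.581 0.037 0.12 ]]
[239.7, 245.2] [213, 227, 55, 49, 985] [[0.569 0.116 0.12 ]]
[320.6, 260.2] [297, 229, 48, 61, 2267] [[0.586 0.197 0.12 ]]
```

View pics/w5.png

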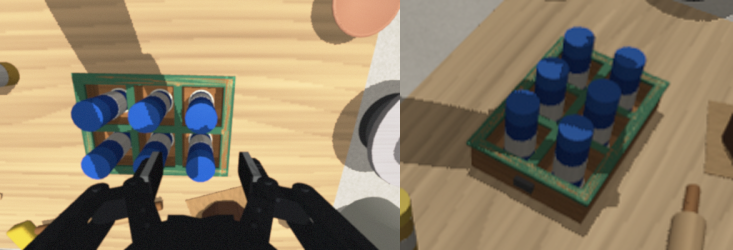

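Both views show all six cells filled with upright blue-lidded jars. The new ones are at (200,117) and (200,163) in the left half, and the gripper is clear. Handing in.

```bash
python3 -c "
from station import ctrl
print(ctrl.close_job())"
```

```text
the job is handed in; nothing more can be done
None
```

Both blue-lidded jars were lowered into the two empty cells, released standing upright on the cell floors, and the job was handed in at about 23 s; the hand-in returned no verdict.

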